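# Wake and tare the bench scale

### The job

The scale is asleep with an empty dish on it. Wake it by pressing the green pad on its weighing plate gently down with the fingertips until the plate has clearly sunk, and let the plate spring back up; then press the blue tare key gently all the way down and let it go. Leave the red and yellow keys unpressed, and leave the dish, jar, brass weight and sieve standing where they are; grasp and lift nothing.

Things in the scene. Friction and masses are not known exactly. Their poses are not given: they have to be found in the camera images.
- scale: White bench scale, fixed, 300 (x) x 340 (y) x 55 mm high. Origin: centre of its underside, on the bench; front deck with display and keys at -x (robot side). Metal weighing plate 200 x 300 x 10 mm centred at (+45, 0) mm, its top 74 mm up at rest. Keys stand on the deck (55 mm up) at x = -115, y = -130, -70, -10 mm; their order changes.
- plate (a joint): How far the weighing plate has sunk, m: about 0 to 0.001 at rest, 0.008 at its bottom stop. The plate moves straight down on a spring of 900 N/m: about 4 N more on it sinks it 4 mm, about 7 N reaches the stop; it springs back when let go. The scale wakes at 0.004 or more.
- wake_pad: The green round pad fixed on the weighing plate, 44 mm across, 4 mm thick; origin at the centre of its underside, at (+10, -90) mm in the scale's frame. Stiff rubber: it gives up to 1 mm and takes the plate down with it.
- wake_pad_top (a point): Centre of the green pad's top face, about 78 mm above the bench with the plate at rest.
- blue_key_base: Grey round housing (44 mm across, 12 mm high) of the blue tare key, fixed on the scale's deck; origin at the centre of its underside, 55 mm above the bench.
- blue_key_top (a point): Centre of the top face of the blue tare key, a round spring push key 28 mm across, standing 10 mm above its grey housing; 77 mm above the bench when not pressed; moves with the key.
- blue_key (a joint): How far the blue key is pressed, m: 0 up, 0.006 fully down (straight down). Spring: starts to move at 1.5 N, fully down at 5 N; springs back up.
- red_key (a joint): How far the red key (same make and size as the blue, 60 or 120 mm from it) is pressed, m: 0 up, 0.006 down. Must stay up.
- red_key_top (a point): Centre of the top face of the red key.
- yellow_key (a joint): How far the yellow key (same make and size as the blue, 60 or 120 mm from it) is pressed, m: 0 up, 0.006 down. Must stay up.
- yellow_key_top (a point): Centre of the top face of the yellow key.
- dish: Loose white ceramic dish, 90 mm across the rim, 32 mm high, 0.14 to 0.28 kg, standing on the far left part of the weighing plate, clear of the green pad; origin at the centre of its underside.
- jar: Loose amber jar with black cap, 60 mm across, 100 mm high, on the bench to the right (-y) of the scale; origin at the centre of its underside.
- weight: Loose brass check weight with a knob, 40 mm across, 58 mm high, on the bench to the right (-y) of the scale's front; origin at the centre of its underside.
- sieve: Loose round brass sieve, 150 mm across, 40 mm high, on the bench to the left (+y) of the scale; origin at the centre of its underside.
Not all that is in view belongs to the job. Of the things like the weight, leave any that is pink; of the rest the smaller one is meant.

How it is judged:
On the way, in this order (a step that is already met when the one before it is completed fails the run):
1. the fingertips press the green pad until the plate has sunk 4 mm (value of joint plate above 0.004 m and contact force between the fingers and wake_pad above 1 N), for 0.05 s.
2. the plate is let go and has sprung back up (value of joint plate below 0.002 m and contact force between the fingers and scale below 0.2 N), for 0.1 s.
3. the fingertips press the blue key down (4.5 mm of its 6 mm or more) (value of joint blue_key above 0.0045 m and contact force between the fingers and blue_key_base above 1 N), for 0.05 s.
At the end, for the whole second after the job is handed in: The plate is back up (less than 2 mm sunk), all three keys are up (less than 1 mm pressed), and the dish, jar, weight and sieve stand upright (within 0.1 rad), at rest, within 12 mm of where they began (value of joint plate below 0.002 m and value of joint each of blue_key, red_key, yellow_key below 0.001 m and distance of each of dish, jar, weight, sieve from where it was at the start of the episode below 0.012 m and angle between each of dish, jar, weight, sieve's own z axis and vertical below 0.1 rad and linear speed of each of dish, jar, weight, sieve below 0.02 m/s); the robot touches nothing.
It fails at once if the red key is pressed (2 mm or more) (value of joint red_key above 0.002 m).
It fails at once if the yellow key is pressed (2 mm or more) (value of joint yellow_key above 0.002 m).
It fails at once if the fingers push on the scale or the blue key with more than 25 N (contact force between the fingers and scale above 25 N or contact force between the fingers and blue_key_base above 25 N).
It fails at once if the dish is shifted over 15 mm, tipped or lifted (distance of dish from where it was at the start of the episode above 0.015 m or angle between dish's own z axis and vertical above 0.2 rad or height (world z) of dish above 0.081 m).
It fails at once if the jar, weight or sieve is shifted over 15 mm, tipped or lifted (distance of any of jar, weight, sieve from where it was at the start of the episode above 0.015 m or angle between any of jar, weight, sieve's own z axis and vertical above 0.2 rad or height (world z) of any of jar, weight, sieve above 0.008 m).
It also fails if it takes over 45 s, if anything falls off the work surface, if the arm or the gripper's body presses on something with over 40 N, if the wrist force passes 120 N, or if a joint passes its speed limit or range.

### The arm

A 7-joint arm with a two-finger parallel gripper is mounted at the origin on the work surface. World frame = base frame: x ahead of the robot, y to its left, z up, the work surface at z = 0. Lengths are in m, angles in rad, forces in N, time in s.
With the tool pointing down it reaches from about 0.425 to 0.875 m from the base axis. Payload 4.7 kg.
Tool frame: the origin (TCP) lies midway between the tips of the shut fingers; the grasp point (between the pads) lies 19 mm behind it; z points along the fingers, y is the line along which they close (so a half turn about z gives the same grasp; the last joint's range is limited). The gripper opens to 85 mm and grips with 20 to 120 N. Pads are 22 mm wide; open, the fingers measure 114 mm over their backs; the gripper's body (76 mm by 85 mm) begins 54 mm behind the grasp point. The pads swing forward as they close: fully open they stand 13 mm farther back than shut.
Start: joints at [-1.315, 0.321, -0.07, 1.45, 0.023, 1.371, -0.057], TCP at [0.156, 0.631, 0.204] pointing down, gripper open.
Joint ranges: [-2.86, 2.86], [-0.3, 2.09], [-1.38, 1.24], [0.06, 2.45], [-1.56, 4.7], [0.09, 2.05], [-2.69, 2.69]. Speed limits (rad/s): [2.57, 2.57, 3.14, 3.14, 3.14, 3.14, 3.14].

### API

Orientations are given as a 3x3 rotation matrix whose columns are the frame's x, y, z axes.
In Python, from bench import sense, camera, close_job gives the robot as it stands. The module is installed in compiled form; this text tells all that it offers.
- The arm moves only by the tool drive_tool, never from a script. Its argument "commands" is text: rows parted by semicolons, each of 4 numbers parted by spaces: the shift along the tool's x, y, z in m, then the turn about the tool's z in rad. In form: tx ty tz spin; .... A call has 1 to 8 rows; each row is the pose to reach, as a shift and turn from the pose commanded when the call began, along the tool's axes at that moment; what a row does not reach only later rows make up. A row lasts 1/12 s, in which the tool goes at most 41.7 mm and 7.16 degrees, less where a joint would pass 70% of its speed; a pose out of reach is approached as far as the arm can. A call with a gripper value outside its range is refused whole. "grip" is the closure in counts, from 0 (fully open) to 255 (shut), set as the call begins (left out, the last holds). The fingers move at their own pace and stop on an object; the grip force is fixed at half the most. Time passes only in rows, so rows that repeat a pose let the fingers close. It gives the time, the measured TCP pose, the force, the opening and the grip force at its end, in the units of the state.
- sense(): the state, without advancing time (a new reading comes with each control period).
- camera(name): name is "side" or "top" or "wrist"; returns a dict with "color" (384x512x3 uint8, blue, green, red), "z_map" (384x512 float32, m along the optical axis (not along the pixel's ray), 0 where there is no reading), "camera_matrix" (3x3 intrinsics, pixels), "R" (3x3) and "t" (3): a world point X has camera coordinates R X + t. Camera axes: x right, y down, z forward; pixel columns grow to the right and rows downward; lengths in m; the calibration is good to about 2 mm. A picture is of the moment at which its call begins.
- close_job(): hands the job in; it is judged then, once.
The state is a dict: "clock": time; "qpos": joint angles; "joint_vel": joint speeds; "joint_efforts": joint torques, N m; "ee_pos": TCP position; "ee_rot": TCP orientation; "force": force on the tool from outside, world axes, zero at the start; "moment": the same for the moment, N m; "grip_width": opening from 0.0 (shut) to 1.0 (fully open); "grip_force": force on a finger pad.
Only numpy, scipy, OpenCV 4.12 (cv2) and the standard library are available. Lean on these libraries where they do the work, as an engineer would, in place of code of your own. Each camera call takes 0.05 s, during which the arm holds its last target. There are 200 camera calls.

## Working session

There is one attempt and no reset: what is moved stays moved. The work goes in short steps, Python scripts to look and compute and a tool call to move; the robot and the scene stay as the last step left them, time stands still between calls to the robot, and variables do not carry over. Pictures are saved under pics/ and viewed, at most 10 in all, crops included, and the job is handed in when it is done.

Besides the shell and the picture viewer there is one more tool, called after "Emit:" by a JSON object that holds its "fn" and its "kwargs", one argument or row to a line. drive_tool: Moves the arm, as the interface text tells. Its arguments: {"type":"object","properties":{"commands":{"type":"string"},"grip":{"type":"number"}},"required":["commands"]}

```bash
mkdir -p pics; cat > h.py <<'E'
import numpy as np, cv2
from bench import sense, camera, close_job
def world(c,u,v):
    K=c["camera_matrix"];z=c["z_map"][int(v),int(u)]
    p=np.linalg.inv(K)@[u,v,1]*z
    return c["R"].T@(p-c["t"])
def onplane(c,u,v,h):
    K=c["camera_matrix"];d=c["R"].T@(np.linalg.inv(K)@[u,v,1]);o=-c["R"].T@c["t"]
    return o+d*(h-o[2])/d[2]
E
python3 - <<'E'
from h import *
a=camera("top");b=camera("side")
cv2.imwrite("pics/top.png",a["color"]);cv2.imwrite("pics/side.png",b["color"])
np.savez("top.npz",**a)
s=sense();print(s)
hsv=cv2.cvtColor(a["color"],cv2.COLOR_BGR2HSV)
for n,lo,hi in [("green",(40,90,50),(85,255,255)),("blue",(95,110,50),(130,255,255)),("yellow",(22,120,80),(35,255,255)),("red",(0,150,80),(8,255,255)),("red2",(172,150,80),(180,255,255))]:
    m=cv2.inRange(hsv,lo,hi);k,_,st,ce=cv2.connectedComponentsWithStats(m)
    for i in range(1,k):
        if st[i,4]>25: print(n,st[i],ce[i].round(1),world(a,*ce[i]).round(4),onplane(a,*ce[i],.077).round(4))
E
```

```text
{'clock': 0.1, 'qpos': array([-1.31485649,  0.32175174, -0.07013476,  1.45155326,  0.02261843,
        1.37079168, -0.05692151]), 'joint_vel': array([-0.00053514, -0.0014958 , -0.0006115 , -0.00229239,  0.00121041,
        0.00210577,  0.00078028]), 'joint_efforts': array([ 4.51213236e-05, -4.94878149e+01, -3.84007674e-01, -3.15208340e+01,
        1.30138974e-02,  7.52268126e-03,  1.64013102e-05]), 'ee_pos': array([0.15556698, 0.63056789, 0.20303131]), 'ee_rot': array([[-9.70912783e-01,  2.39433219e-01, -3.17930194e-04],
       [ 2.39433411e-01,  9.70911323e-01, -1.68637122e-03],
       [-9.50912650e-05, -1.71344249e-03, -9.99998528e-01]]), 'force': array([-0.21653841,  0.6252542 ,  0.20389717]), 'moment': array([ 0.00070516,  0.02929122, -0.00272755]), 'grip_force': 0.0, 'grip_width': 0.9998841557377353}
green [292 160  16  16 210] [299.4 167.4] [ 0.5988 -0.0567  0.077 ] [ 0.5988 -0.0567  0.077 ]
blue [274 208  11  11  92] [278.9 212.9] [ 0.4833 -0.0061  0.0765] [ 0.4833 -0.0061  0.077 ]
yellow [251 202  10  10  85] [255.6 206.6] [0.4984 0.0524 0.0764] [0.4984 0.0524 0.077 ]
yellow [332 230  10  10  57] [336.9 235.2] [ 0.4292 -0.1552  0.0597] [ 0.4303 -0.1512  0.077 ]
yellow [371 240  12  14  82] [377.9 247.2] [ 0.4029 -0.2508  0.0841] [ 0.4022 -0.2533  0.077 ]
red [297 215  10  10  83] [301.7 219.3] [ 0.4682 -0.0632  0.076 ] [ 0.4682 -0.0631  0.077 ]
```

View pics/top.png

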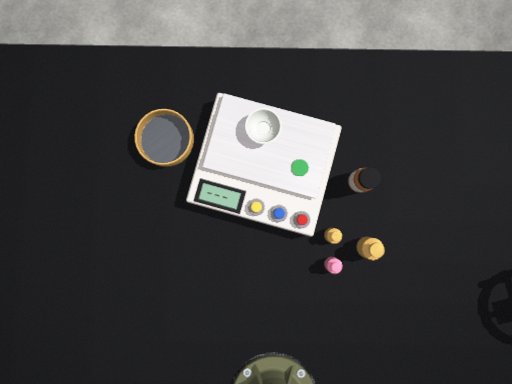

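View pics/side.png

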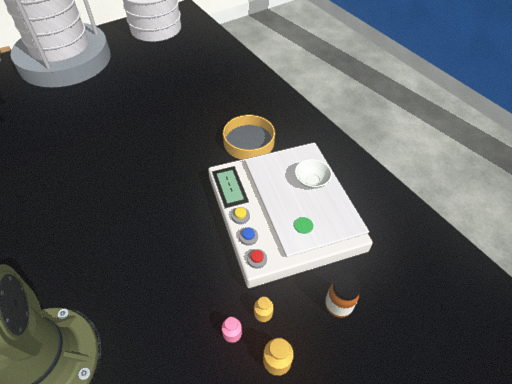

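The top view shows the sieve at (164,138), dish at (263,127), green pad at (299,167), and the keys yellow (255,207), blue (279,213), red (302,219). The jar (365,180) and weights (333,235), (371,248) and pink (334,265) are to the right. The side view agrees, but the arm isn't plainly visible, so I'll check where it projects.

```bash
python3 - <<'E'
from h import *
s=sense()
w=camera("wrist");cv2.imwrite("pics/wrist.png",w["color"])
for n in("top","side"):
    c=camera(n)
    for P in ([0,0,0],[0,0,.3],s["ee_pos"],s["ee_pos"]+[0,0,.1],[.5992,-.0568,.077]):
        q=c["camera_matrix"]@(c["R"]@np.array(P)+c["t"]);print(n,np.round(P,2),(q[:2]/q[2]).round(1),q[2].round(3))
    print("cam",(-c["R"].T@c["t"]).round(3))
c=camera("side");hsv=cv2.cvtColor(c["color"],cv2.COLOR_BGR2HSV)
for n,lo,hi in [("green",(40,90,50),(85,255,255)),("blue",(105,110,50),(130,255,255))]:
    m=cv2.inRange(hsv,lo,hi);k,_,st,ce=cv2.connectedComponentsWithStats(m)
    for i in range(1,k):
        if 50<st[i,4]<1000: print(n,st[i],onplane(c,*ce[i],.0775).round(4))
print("wristcam",(-w["R"].T@w["t"]).round(3))
t=np.load("top.npz")
for u,v in [(500,305),(490,310),(365,180),(371,248)]: print(u,v,world(t,u,v).round(3),t["color"][v,u])
E
```

```text
top [0 0 0] [272.6 397.2] 0.921
top [0.  0.  0.3] [281.3 486.4] 0.622
top [0.16 0.63 0.2 ] [-24.6 366.4] 0.729
top [0.16 0.63 0.3 ] [-68.8 390.8] 0.629
top [ 0.6  -0.06  0.08] [299.5 167.3] 0.886
cam [0.485 0.055 0.957]
side [0 0 0] [ 40.  363.8] 0.771
side [0.  0.  0.3] [-53.2 303.1] 0.535
side [0.16 0.63 0.2 ] [ 3.8 86.6] 0.992
side [0.16 0.63 0.3 ] [-17.5  50.9] 0.913
side [ 0.6  -0.06  0.08] [303.1 225. ] 0.881
cam [ 0.235 -0.406  0.812]
green [294 217  19  16 234] [ 0.5995 -0.0571  0.0775]
blue [242 228  13  12 116] [ 0.4827 -0.0086  0.0775]
wristcam [0.076 0.65  0.372]
500 305 [ 0.247 -0.604  0.003] [20 18 18]
490 310 [ 0.234 -0.576  0.004] [34 32 32]
365 180 [ 0.567 -0.214  0.103] [46 43 44]
371 248 [ 0.401 -0.233  0.086] [119 208 243]
```

View pics/wrist.png

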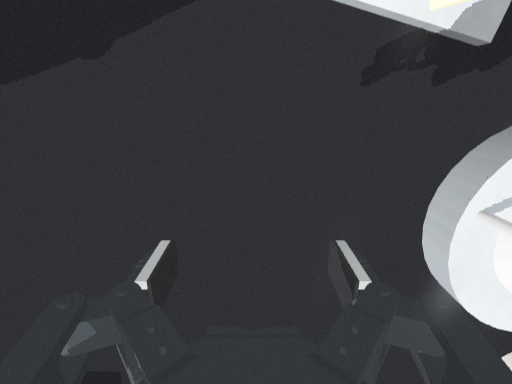

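The wrist view shows the open fingers at (155,270) and (345,270), with a white cylinder at the right (490,240). I'll locate that cylinder and the arm's start corridor before moving.

```bash
python3 - <<'E'
from h import *
w=camera("wrist")
for u,v in [(495,250),(500,180),(440,210),(450,5),(470,40),(250,150),(440,60)]: print(u,v,world(w,u,v).round(3))
c=camera("side")
for u,v in [(150,10),(150,30),(45,30),(60,70),(90,15)]: print("s",u,v,world(c,u,v).round(3))
z=np.load("top.npz")
for u,v in [(263,127),(164,138)]: print("t",world(z,u,v).round(3))
E
```

```text
495 250 [0.34  0.92  0.063]
500 180 [0.241 0.925 0.059]
440 210 [0.285 0.874 0.025]
450 5 [0.031 0.894 0.019]
470 40 [0.073 0.924 0.01 ]
250 150 [ 0.141  0.63  -0.   ]
440 60 [ 0.087  0.895 -0.002]
s 150 10 [0.68  0.953 0.122]
s 150 30 [0.667 0.961 0.047]
s 45 30 [0.321 0.925 0.168]
s 60 70 [0.31  0.866 0.061]
s 90 15 [0.484 1.014 0.132]
t [0.7   0.037 0.08 ]
t [0.684 0.307 0.005]
```

Emit:
{"fn": "drive_tool", "kwargs": {
  "commands": "-0.028 -0.027 0 0; -0.056 -0.054 0 0; -0.084 -0.081 0 0; -0.112 -0.108 0 0; -0.14 -0.135 0 0; -0.168 -0.162 0 0; -0.196 -0.189 0 0; -0.224 -0.216 0 0",
  "grip": 255
}}

```text
clock: 1.07
ee_pos: [0.3222, 0.366, 0.2043]
ee_rot: [[-0.971, 0.239, 0.0], [0.239, 0.971, 0.001], [-0.0, 0.001, -1.0]]
force: [0.6, 0.0, -0.1]
grip_width: 0.002
grip_force: 0.0
```

Emit:
{"fn": "drive_tool", "kwargs": {
  "commands": "-0.028 -0.027 0 0; -0.056 -0.054 0 0; -0.084 -0.081 0 0; -0.112 -0.108 0 0; -0.14 -0.135 0 0; -0.168 -0.162 0 0; -0.196 -0.189 0 0; -0.224 -0.216 0 0"
}}

```text
clock: 1.73
ee_pos: [0.488, 0.1027, 0.2045]
ee_rot: [[-0.971, 0.239, 0.001], [0.239, 0.971, 0.001], [-0.001, 0.001, -1.0]]
force: [1.0, 0.7, -0.2]
grip_width: -0.001
grip_force: 0.0
```

Emit:
{"fn": "drive_tool", "kwargs": {
  "commands": "-0.028 -0.026 0 0; -0.056 -0.052 0 0; -0.084 -0.078 0 0; -0.112 -0.104 0 0; -0.14 -0.13 0.03 0; -0.147 -0.13 0.06 0; -0.147 -0.13 0.06 0"
}}

```text
clock: 2.32
ee_pos: [0.5962, -0.0604, 0.1379]
ee_rot: [[-0.97, 0.244, -0.009], [0.244, 0.97, -0.003], [0.008, -0.005, -1.0]]
force: [-2.0, 0.8, -2.5]
grip_width: 0.001
grip_force: 0.0
```

Emit:
{"fn": "drive_tool", "kwargs": {
  "commands": "0 0 0 0; 0 0 0 0; 0 0 0 0"
}}

```text
clock: 2.57
ee_pos: [0.5997, -0.0556, 0.1461]
ee_rot: [[-0.971, 0.237, 0.003], [0.237, 0.971, 0.001], [-0.003, 0.002, -1.0]]
force: [-0.0, 0.3, 0.6]
grip_width: 0.001
grip_force: 0.0
```

```bash
python3 - <<'E'
from h import *
w=camera("wrist");cv2.imwrite("pics/w2.png",w["color"])
s=sense();print(s["ee_pos"].round(4),s["force"].round(2))
hsv=cv2.cvtColor(w["color"],cv2.COLOR_BGR2HSV)
for n,lo,hi,h in [("green",(40,90,50),(85,255,255),.078),("blue",(105,110,50),(130,255,255),.077)]:
    m=cv2.inRange(hsv,lo,hi);k,_,st,ce=cv2.connectedComponentsWithStats(m)
    for i in range(1,k):
        if 100<st[i,4]:
            (x,y),r=cv2.minEnclosingCircle(np.argwhere((_==i))[:,::-1].astype(np.float32))
            print(n,st[i],(x,y),onplane(w,*ce[i],h).round(4),onplane(w,x,y,h).round(4))
p=s["ee_pos"].copy()
q=w["camera_matrix"]@(w["R"]@p+w["t"]);print("tcp px",q[:2]/q[2])
E
```

```text
[ 0.5997 -0.0556  0.1462] [-0.78  0.33  0.13]
green [ 229  169   46   43 1523] (251.53465270996094, 189.9405975341797) [ 0.5986 -0.0566  0.078 ] [ 0.5987 -0.0568  0.078 ]
blue [ 262   26   34   39 1029] (278.0655822753906, 44.803279876708984) [ 0.4847 -0.0065  0.077 ] [ 0.4845 -0.0067  0.077 ]
tcp px [253.34998191 222.47001507]
```

View pics/w2.png

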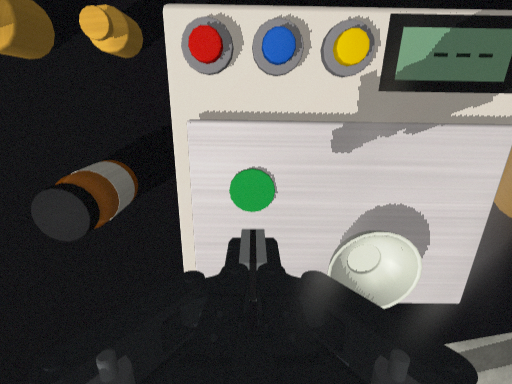

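The wrist view shows the green pad at (252,190), straight below the shut fingertips at (253,235), and blue at (278,45). All three views agree on the pad position, so I'm descending.

Emit:
{"fn": "drive_tool", "kwargs": {
  "commands": "0 0 0.02 0; 0 0 0.04 0; 0 0 0.055 0; 0 0 0.06 0; 0 0 0.06 0; 0 0 0.06 0"
}}

```text
clock: 3.12
ee_pos: [0.5996, -0.0565, 0.0854]
ee_rot: [[-0.971, 0.239, 0.002], [0.239, 0.971, 0.0], [-0.002, 0.001, -1.0]]
force: [-0.2, -0.4, 0.7]
grip_width: -0.001
grip_force: 0.0
```

Emit:
{"fn": "drive_tool", "kwargs": {
  "commands": "0 0 0.002 0; 0 0 0.004 0; 0 0 0.006 0; 0 0 0.008 0; 0 0 0.01 0; 0 0 0.01 0; 0 0 0.01 0"
}}

```text
clock: 3.7
ee_pos: [0.5986, -0.057, 0.0738]
ee_rot: [[-0.971, 0.24, -0.0], [0.24, 0.971, 0.0], [0.0, -0.0, -1.0]]
force: [-0.3, -0.1, 0.4]
grip_width: 0.003
grip_force: 0.0
```

Emit:
{"fn": "drive_tool", "kwargs": {
  "commands": "0 0 0.001 0; 0 0 0.002 0; 0 0 0.002 0; 0 0 0.002 0"
}}

```text
clock: 4.03
ee_pos: [0.5987, -0.057, 0.0719]
ee_rot: [[-0.971, 0.239, -0.0], [0.239, 0.971, 0.0], [0.0, -0.0, -1.0]]
force: [-0.4, -0.1, 0.9]
grip_width: -0.001
grip_force: 0.0
```

Emit:
{"fn": "drive_tool", "kwargs": {
  "commands": "0 0 0.001 0; 0 0 0.002 0; 0 0 0.002 0; 0 0 0.002 0"
}}

```text
clock: 4.37
ee_pos: [0.5988, -0.057, 0.0699]
ee_rot: [[-0.971, 0.239, -0.0], [0.239, 0.971, 0.0], [0.0, 0.0, -1.0]]
force: [0.3, 0.4, -0.3]
grip_width: 0.002
grip_force: 0.0
```

```bash
python3 - <<'E'
from h import *
c=camera("side");w=camera("wrist")
im=np.hstack([cv2.resize(c["color"][170:270,250:370],(480,400),interpolation=cv2.INTER_CUBIC),cv2.resize(w["color"][130:330,180:340],(320,400))])
cv2.imwrite("pics/press.png",im)
print(sense()["force"],sense()["ee_pos"])
for u,v in [(250,190),(240,180),(265,185)]: print(world(w,u,v).round(4), w["color"][v,u])
for u,v in [(300,150),(450,200)]: print("plate",world(w,u,v).round(4))
E
```

```text
[-1.80844201 -0.05997426 -0.06779982] [ 0.59885445 -0.0569886   0.07004798]
[ 0.574  -0.0532  0.0723] [188 189 196]
[ 0.5654 -0.0578  0.0733] [186 186 194]
[ 0.5729 -0.0427  0.0728] [187 189 194]
plate [ 0.5557 -0.0158  0.072 ]
plate [0.6137 0.0765 0.072 ]
```

View pics/press.png

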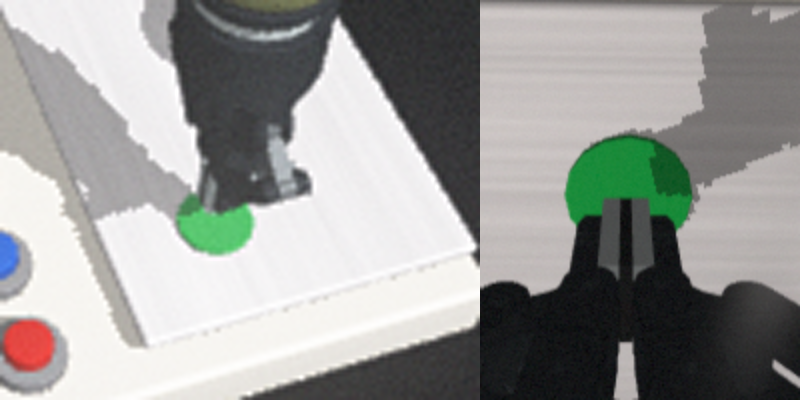

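The crop shows the shut fingertips over the pad (side crop (215,200), pad (215,222)) but still slightly above it. With no force read either, there's no contact yet, so I'll continue in small steps.

Emit:
{"fn": "drive_tool", "kwargs": {
  "commands": "0 0 0.001 0; 0 0 0.001 0; 0 0 0.001 0"
}}

```text
clock: 4.72
ee_pos: [0.5988, -0.057, 0.069]
ee_rot: [[-0.971, 0.239, -0.0], [0.239, 0.971, 0.0], [0.0, 0.0, -1.0]]
force: [-0.0, -0.6, 0.7]
grip_width: -0.003
grip_force: 0.0
```

Emit:
{"fn": "drive_tool", "kwargs": {
  "commands": "0 0 0.001 0; 0 0 0.001 0; 0 0 0.001 0"
}}

```text
clock: 4.97
ee_pos: [0.5987, -0.057, 0.0679]
ee_rot: [[-0.971, 0.239, -0.0], [0.239, 0.971, 0.0], [0.0, 0.0, -1.0]]
force: [-0.5, 0.5, 0.0]
grip_width: 0.001
grip_force: 0.0
```

```bash
python3 - <<'E'
from h import *
w=camera("wrist")
m=np.median([world(w,u,v)[2] for u in range(290,320,3) for v in range(140,160,3)])
print("plate z",m, sense()["force"],sense()["ee_pos"][2])
# TCP projection, and depth of finger tip
s=sense();q=w["camera_matrix"]@(w["R"]@s["ee_pos"]+w["t"]);print(q[:2]/q[2])
for v in range(222,250,4): print(v,[world(w,u,v).round(4).tolist() for u in (247,259)], w["color"][v,247])
E
```

```text
plate z 0.07268026315601275 [0.08455301 0.98833548 0.14377723] 0.06797403418692846
[253.33890817 222.39166489]
222 [[0.5938, -0.0602, 0.0757], [0.595, -0.0522, 0.0773]] [ 55 138  25]
226 [[0.596, -0.0607, 0.0773], [0.5984, -0.053, 0.0763]] [ 55 137  19]
230 [[0.5871, -0.058, 0.1009], [0.589, -0.0513, 0.1003]] [81 79 79]
234 [[0.5872, -0.0579, 0.1054], [0.5887, -0.0514, 0.1056]] [79 79 77]
238 [[0.5873, -0.0579, 0.1098], [0.589, -0.0516, 0.1096]] [75 76 73]
242 [[0.5869, -0.0577, 0.1148], [0.5891, -0.0517, 0.1135]] [76 75 74]
246 [[0.5872, -0.0577, 0.1183], [0.5887, -0.0517, 0.1183]] [74 77 74]
```

The wrist depth puts the fingertip's lower edge at about z 0.099 and the pad at 0.077. The real tip is therefore about 20 mm above the pad, well above the reported TCP. I'll descend further, carefully.

Emit:
{"fn": "drive_tool", "kwargs": {
  "commands": "0 0 0.002 0; 0 0 0.004 0; 0 0 0.006 0; 0 0 0.008 0; 0 0 0.008 0; 0 0 0.008 0"
}}

```text
clock: 5.52
ee_pos: [0.5986, -0.057, 0.0598]
ee_rot: [[-0.971, 0.239, -0.0], [0.239, 0.971, -0.0], [0.0, -0.0, -1.0]]
force: [0.2, 0.0, 0.3]
grip_width: 0.001
grip_force: 0.0
```

```bash
cat > gap.py <<'E'
from h import *
w=camera("wrist");s=sense()
m=np.median([world(w,u,v)[2] for u in range(290,320,3) for v in range(140,160,3)])
P=[(v,world(w,247,v)) for v in range(212,250)]
t=[p[2] for v,p in P if abs(np.dot(p[:2]-s["ee_pos"][:2],s["ee_rot"][:2,0])-.011)<.0025 and p[2]>s["ee_pos"][2]]
print("plate",m.round(4),"tip z",np.round(sorted(t)[:4],4),"ee",s["ee_pos"].round(4),"F",s["force"].round(2))
E
python3 gap.py
python3 - <<'E'
from h import *
c=camera("side");cv2.imwrite("pics/s3.png",cv2.resize(c["color"][150:270,230:380],(750,600),interpolation=cv2.INTER_CUBIC))
E
```

```text
plate 0.0727 tip z [0.0768 0.077  0.077  0.077 ] ee [ 0.5988 -0.057   0.0599] F [0.13 0.05 0.1 ]
```

View pics/s3.png

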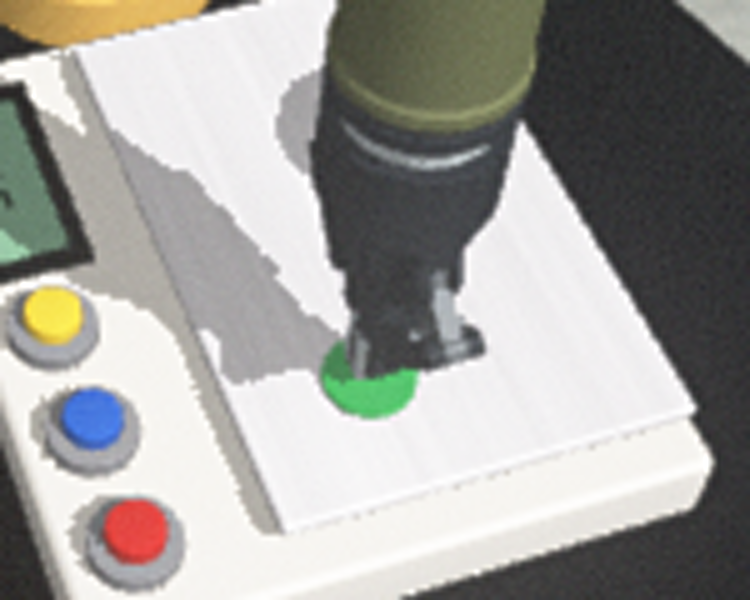

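The side crop shows the fingertip at (360,375) close above the pad centre (370,380). The plate hasn't moved.

Emit:
{"fn": "drive_tool", "kwargs": {
  "commands": "0 0 0.002 0; 0 0 0.004 0; 0 0 0.005 0; 0 0 0.005 0; 0 0 0.005 0"
}}

```text
clock: 6.03
ee_pos: [0.5987, -0.057, 0.0549]
ee_rot: [[-0.971, 0.239, -0.0], [0.239, 0.971, 0.0], [0.0, -0.0, -1.0]]
force: [-0.2, 0.9, -0.7]
grip_width: -0.003
grip_force: 0.0
```

```bash
python3 gap.py; python3 - <<'E'
from h import *
w=camera("wrist")
for v in range(216,238,2): print(v,world(w,247,v).round(4),w["color"][v,247])
E
```

```text
plate 0.0728 tip z [0.0757 0.0761 0.0767 0.0769] ee [ 0.5988 -0.057   0.055 ] F [-0.22 -0.03 -0.96]
216 [ 0.5833 -0.0573  0.077 ] [ 58 136  25]
218 [ 0.5847 -0.0576  0.0769] [ 58 136  28]
220 [ 0.5864 -0.0581  0.0761] [ 55 135  22]
222 [ 0.5871 -0.0582  0.0773] [ 55 134  24]
224 [ 0.5883 -0.0585  0.0777] [ 53 135  25]
226 [ 0.59   -0.059   0.0768] [ 53 131  18]
228 [ 0.591  -0.0592  0.0774] [ 50 105  31]
230 [ 0.5876 -0.0582  0.0868] [73 73 71]
232 [ 0.5874 -0.058   0.0898] [75 76 73]
234 [ 0.5872 -0.0579  0.0926] [79 77 77]
236 [ 0.5874 -0.0579  0.0944] [77 78 76]
```

Emit:
{"fn": "drive_tool", "kwargs": {
  "commands": "0 0 0.002 0; 0 0 0.004 0; 0 0 0.006 0; 0 0 0.006 0; 0 0 0.006 0"
}}

```text
clock: 6.55
ee_pos: [0.5988, -0.057, 0.049]
ee_rot: [[-0.971, 0.239, -0.0], [0.239, 0.971, 0.0], [0.0, 0.0, -1.0]]
force: [0.2, 0.0, 2.0]
grip_width: 0.004
grip_force: 0.5
```

Emit:
{"fn": "drive_tool", "kwargs": {
  "commands": "0 0 0.001 0; 0 0 0.002 0; 0 0 0.002 0; 0 0 0.002 0"
}}

```text
clock: 6.88
ee_pos: [0.5988, -0.057, 0.0472]
ee_rot: [[-0.971, 0.239, 0.0], [0.239, 0.971, 0.0], [-0.0, 0.0, -1.0]]
force: [-1.1, -0.1, 2.2]
grip_width: 0.0
grip_force: 1.3
```

Emit:
{"fn": "drive_tool", "kwargs": {
  "commands": "0 0 0.001 0; 0 0 0.002 0; 0 0 0.002 0; 0 0 0.002 0"
}}

```text
clock: 7.22
ee_pos: [0.5988, -0.057, 0.0452]
ee_rot: [[-0.971, 0.239, 0.0], [0.239, 0.971, 0.0], [-0.0, 0.0, -1.0]]
force: [-2.2, 0.2, 4.4]
grip_width: -0.0
grip_force: 2.1
```

Contact began at about z 0.050. I'll go slightly deeper to be sure, then check the plate.

Emit:
{"fn": "drive_tool", "kwargs": {
  "commands": "0 0 0.001 0; 0 0 0.0015 0; 0 0 0.0015 0; 0 0 0.0015 0"
}}

```text
clock: 7.55
ee_pos: [0.5988, -0.057, 0.0437]
ee_rot: [[-0.971, 0.239, 0.0], [0.239, 0.971, 0.0], [-0.0, 0.0, -1.0]]
force: [-2.1, 0.3, 5.9]
grip_width: 0.002
grip_force: 2.7
```

```bash
python3 gap.py
```

```text
plate 0.0669 tip z [0.0694 0.0696 0.0697 0.07  ] ee [ 0.5989 -0.057   0.0437] F [-1.49  0.22  4.83]
```

The plate has sunk about 5.9 mm. Now I'll lift and move over the blue key.

Emit:
{"fn": "drive_tool", "kwargs": {
  "commands": "0 0 -0.008 0; 0 0 -0.025 0; 0 0 -0.045 0; 0 0 -0.045 0; 0 0 -0.045 0"
}}

```text
clock: 8.02
ee_pos: [0.5997, -0.0572, 0.0895]
ee_rot: [[-0.971, 0.239, 0.002], [0.239, 0.971, 0.0], [-0.002, 0.001, -1.0]]
force: [-0.1, 0.0, 0.7]
grip_width: 0.001
grip_force: 0.0
```

Emit:
{"fn": "drive_tool", "kwargs": {
  "commands": "0.03 0.005 0 0; 0.06 0.01 0 0; 0.09 0.015 0 0; 0.115 0.02 0 0; 0.124 0.021 0 0; 0.124 0.021 0 0; 0.124 0.021 0 0; 0.124 0.021 0 0"
}}

```text
clock: 8.68
ee_pos: [0.4847, -0.0076, 0.0887]
ee_rot: [[-0.971, 0.24, 0.001], [0.24, 0.971, -0.001], [-0.001, -0.0, -1.0]]
force: [-0.1, -0.8, -0.8]
grip_width: 0.0
grip_force: 0.0
```

```bash
python3 - <<'E'
from h import *
w=camera("wrist");s=sense();print(s["ee_pos"].round(4),s["force"].round(2),s["qpos"].round(2))
im=w["color"];cv2.imwrite("pics/w4.png",im)
for n,lo,hi in [("blue",(105,110,50),(130,255,255))]:
    m=cv2.inRange(cv2.cvtColor(im,cv2.COLOR_BGR2HSV),lo,hi);k,_,st,ce=cv2.connectedComponentsWithStats(m)
    for i in range(1,k):
        if st[i,4]>100: print(st[i],ce[i],onplane(w,*ce[i],.077).round(4))
print("plate",world(w,300,300).round(4))
E
```

```text
[ 0.4847 -0.0078  0.0886] [-0.42  0.18  0.59] [-0.62  0.06  0.6   2.01 -0.04  1.08  1.33]
[ 238  193   36   37 1048] [255.13072519 210.84064885] [ 0.4814 -0.0054  0.077 ]
plate [0.4842 0.0118 0.1706]
```

View pics/w4.png

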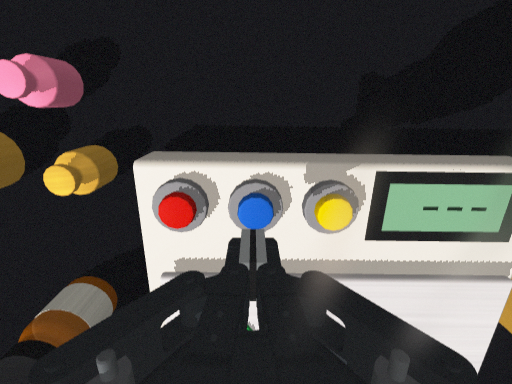

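The fingertips (253,235) line up with the blue key (255,211), and red and yellow are clear to either side. Descending.

Emit:
{"fn": "drive_tool", "kwargs": {
  "commands": "0.001 0.001 0.012 0; 0.001 0.001 0.024 0; 0.001 0.001 0.032 0; 0.001 0.001 0.035 0; 0.001 0.001 0.035 0; 0.001 0.001 0.035 0"
}}

```text
clock: 9.23
ee_pos: [0.4831, -0.0061, 0.0536]
ee_rot: [[-0.971, 0.24, 0.0], [0.24, 0.971, -0.0], [-0.0, -0.0, -1.0]]
force: [-0.2, 0.0, 0.8]
grip_width: -0.005
grip_force: 0.0
```

Emit:
{"fn": "drive_tool", "kwargs": {
  "commands": "0 0 0.001 0; 0 0 0.003 0; 0 0 0.005 0; 0 0 0.006 0; 0 0 0.006 0; 0 0 0.006 0"
}}

```text
clock: 9.73
ee_pos: [0.4833, -0.0056, 0.048]
ee_rot: [[-0.971, 0.239, 0.001], [0.239, 0.971, 0.0], [-0.001, 0.001, -1.0]]
force: [0.9, -0.5, 1.6]
grip_width: 0.0
grip_force: 1.2
```

Emit:
{"fn": "drive_tool", "kwargs": {
  "commands": "0 0 0.001 0; 0 0 0.002 0; 0 0 0.002 0; 0 0 0.002 0"
}}

```text
clock: 10.07
ee_pos: [0.4833, -0.0056, 0.0458]
ee_rot: [[-0.971, 0.239, 0.001], [0.239, 0.971, 0.0], [-0.001, 0.001, -1.0]]
force: [0.8, 0.7, 2.7]
grip_width: 0.002
grip_force: 1.8
```

Emit:
{"fn": "drive_tool", "kwargs": {
  "commands": "0 0 0.001 0; 0 0 0.002 0; 0 0 0.002 0; 0 0 0.002 0"
}}

```text
clock: 10.4
ee_pos: [0.4833, -0.0056, 0.0438]
ee_rot: [[-0.971, 0.239, 0.001], [0.239, 0.971, 0.0], [-0.001, 0.0, -1.0]]
force: [1.9, -0.2, 4.5]
grip_width: 0.004
grip_force: 2.5
```

Emit:
{"fn": "drive_tool", "kwargs": {
  "commands": "0 0 0.0005 0; 0 0 0.001 0; 0 0 0.001 0; 0 0 0.001 0"
}}

```text
clock: 10.73
ee_pos: [0.4833, -0.0056, 0.0437]
ee_rot: [[-0.971, 0.239, 0.001], [0.239, 0.971, 0.001], [-0.001, 0.001, -1.0]]
force: [-1.3, -0.5, 12.4]
grip_width: -0.0
grip_force: 6.2
```

The key is on its bottom stop: 12 N with no further travel. Releasing.

Emit:
{"fn": "drive_tool", "kwargs": {
  "commands": "0 0 -0.006 0; 0 0 -0.02 0; 0 0 -0.05 0; 0 0 -0.08 0; 0 0 -0.08 0; 0 0 -0.08 0; 0 0 -0.08 0; 0 0 -0.08 0"
}}

```text
clock: 11.4
ee_pos: [0.4811, -0.0058, 0.1208]
ee_rot: [[-0.971, 0.239, -0.003], [0.239, 0.971, -0.001], [0.003, -0.001, -1.0]]
force: [-0.3, 0.2, 0.3]
grip_width: 0.0
grip_force: 0.0
```

```bash
python3 - <<'E'
from h import *
w=camera("side");s=sense();print(s["clock"],s["ee_pos"].round(4),s["force"].round(2))
cv2.imwrite("pics/end.png",w["color"])
E
```

```text
11.45 [ 0.4812 -0.0058  0.1209] [0.51 0.16 0.37]
```

View pics/end.png

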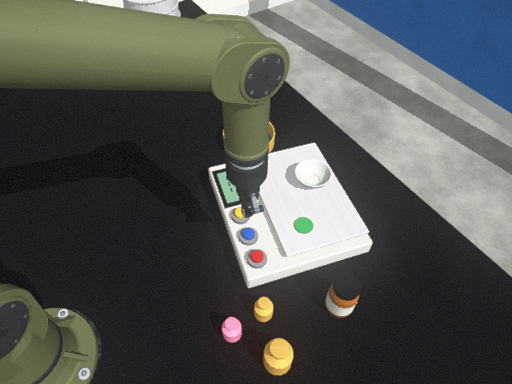

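The arm is clear, and everything stands where it began: dish (312,174), jar (342,298), weight (263,309). Handing in.

```bash
python3 -c "
from bench import close_job
print(close_job())"
```

```text
the job is handed in; nothing more can be done
None
```

I woke the scale through the green pad (plate sunk about 6 mm, then released), pressed the blue tare key to its stop and let it go, left everything else untouched, and handed the job in; no verdict was returned.

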